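# Check a returned jar lid on the thread gauge

## Task

Check the jar lid that lies on the rubber mat: set it on the thread gauge and screw it down gently until it goes no further down, without forcing it, then unscrew it. If it went fully home lay it in the wooden tray, if it stopped short lay it in the round steel tin, flat and top up as it was. Leave the other lids in their carton and the jar standing.

Things in the scene. Friction and masses are not known exactly. Their poses are not given: they have to be found in the camera images.
- gauge: Thread gauge, fixed: an aluminium jar neck 34 mm across, with a black rubber ring let into its top, on a stem up to 40 mm thick and a round steel flange 90 mm across and 8 mm thick bolted to the counter; 80 mm high in all. Its axis is vertical through its origin, the centre of its underside.
- gauge_rim (a point): Centre of the top of the gauge's rim, 80 mm over the counter, z up: a rubber sealing ring that gives about 1 mm under 20 N. Fully home, a lid rests on it with its lower edge 17 mm below this point; a bad lid stops, resting on it too, with its lower edge 13.6 mm below. At the stop a lid goes no further down, turns freely for about 0.4 rad more, then jams and is soon forced.
- mat: Black rubber counter mat, 100 x 100 x 4 mm, fixed. Origin: centre of its underside, on the counter. The lid to be checked lies on it.
- waiting: Open cardboard carton, 150 x 150 mm, 45 mm high, wall and floor 4 mm, fixed; three lids wait in it. Origin: centre of its underside.
- tray: Rectangular wooden tray for good lids, 150 mm (its x) by 200 mm (its y), 32 mm high, wall and floor 5 mm, fixed. Origin: centre of its underside.
- tin: Round steel tin for bad lids, 144 mm across, 32 mm high, wall 2.5 mm, floor 4 mm, fixed. Origin: centre of its underside.
- jar: Small filled jar with its lid on, 60 mm across and 84 mm high, loose, 0.22 kg. Origin: centre of its underside. To be left standing.
- gauge_thread (a point): Mid-height of the thread, 72 mm over the counter: 41 mm across, four starts, lead 22 mm a turn; clockwise from above turns a lid down. A lid set on the neck rests with its lugs on the thread, lower edge 7 to 12.5 mm below the rim, and follows it down when turned with a light push, 0.4 to 2.8 rad to its stop. Lugs caught beside a blunt thread start will not turn: go back a little and let it settle.
- gauge_shoulder (a point): Centre of the upper face of the gauge's shoulder, a collar 50 mm across like the lid, 61.5 mm over the counter. A lid fully home stands 1.5 mm above it, a bad lid at its stop 4.9 mm. To come off, a lid is turned back anticlockwise, 1 to 1.9 rad from its stop, until its lugs are clear of the thread above them and it lifts freely; turned farther it rises and drops a step every quarter turn.
- lid_1: White moulded screw lid for jars, one of four alike from outside: 50 mm across, 20 mm high, about 30 g, lying top up. Origin: centre of its lower edge, z out of its top. Mouth 43.6 mm wide; four lugs inside, lower face 6 mm above the lower edge, inner diameter 36 mm; their angle differs from lid to lid and cannot be told from its pose. Some lids fit, others are too thick inside; only trying tells.
- lid_2: White moulded screw lid for jars, one of four alike from outside: 50 mm across, 20 mm high, about 30 g, lying top up. Origin: centre of its lower edge, z out of its top. Mouth 43.6 mm wide; four lugs inside, lower face 6 mm above the lower edge, inner diameter 36 mm; their angle differs from lid to lid and cannot be told from its pose. Some lids fit, others are too thick inside; only trying tells.
- lid_3: White moulded screw lid for jars, one of four alike from outside: 50 mm across, 20 mm high, about 30 g, lying top up. Origin: centre of its lower edge, z out of its top. Mouth 43.6 mm wide; four lugs inside, lower face 6 mm above the lower edge, inner diameter 36 mm; their angle differs from lid to lid and cannot be told from its pose. Some lids fit, others are too thick inside; only trying tells.
- lid_4: White moulded screw lid for jars, one of four alike from outside: 50 mm across, 20 mm high, about 30 g, lying top up. Origin: centre of its lower edge, z out of its top. Mouth 43.6 mm wide; four lugs inside, lower face 6 mm above the lower edge, inner diameter 36 mm; their angle differs from lid to lid and cannot be told from its pose. Some lids fit, others are too thick inside; only trying tells.
Things that resemble listed ones, but are neither listed nor needed, are in the scene too. Leave any red look-alike of the lid_4 alone.

How it is judged:
By the outcome, as a careful person would: the job done as asked, in the order asked, and still so for the second after the job is handed in, with the robot touching nothing.
It also fails if it takes over 69 s, if anything falls off the work surface, if the arm or the gripper's body presses on something with over 40 N, if the wrist force passes 120 N, or if a joint passes its speed limit or range.

## Robot

A 6-joint arm with a two-finger parallel gripper is mounted at the origin on the work surface. World frame = base frame: x ahead of the robot, y to its left, z up, the work surface at z = 0. Lengths are in m, angles in rad, forces in N, time in s.
With the tool pointing down it reaches from about 0.3 to 0.775 m from the base axis. Payload 14.6 kg.
Tool frame: the origin (TCP) lies on the centre line of the jaws, within the pads' length; the fingertips stand 19 mm ahead of it and the grasp point (between the pads) is the TCP; z points along the fingers, x is the direction in which the jaws open and shut, and the axes are right-handed (so a half turn about z gives the same grasp; the last joint's range is limited). The gripper opens to 94 mm and grips with 3 to 60 N. Pads are 16 mm wide; open, the fingers measure 119 mm over their backs; the gripper's body (75 mm by 177 mm) begins 78 mm behind the grasp point.
Start: joints at [-1.325, 0.3, 1.521, -0, 1.321, -0.067], TCP at [0.169, -0.523, 0.201] pointing down, gripper open.
Joint ranges: [-3.03, 3.03], [-0.79, 2.21], [0.23, 2.52], [-1.04, 4.18], [0, 3.07], [-2.55, 2.55]. Speed limits (rad/s): [2.22, 2.22, 2.57, 3.14, 3.14, 3.14].

## Interface

Orientations are given as [roll, pitch, yaw] about the fixed x, y, z axes, in that order (R = Rz(yaw) Ry(pitch) Rx(roll)).
In Python, from station import ctrl, imaging gives the robot as it stands.
- The arm moves only by the shell command python3 -m handwheel 'ROWS' [OPENING] [FORCE]. ROWS is JSON, a list that holds one entry, the list of rows, each a list of 4 numbers: the shift along the tool's x, y, z in m, then the turn about the tool's z in rad. A call has 1 to 10 rows; each row shifts and turns the pose as measured when the row begins, along the tool's axes as they then stand; what a row does not reach is not made up. A row lasts 1/10 s, in which the tool goes at most 50 mm and 8.59 degrees, less where a joint would pass 70% of its speed; a pose out of reach is approached as far as the arm can. A call is refused whole if a number of a shift passes 0.05 or a number of a turn 0.15, either way. A call with a gripper value outside its range is refused whole. OPENING is the finger opening in m, from 0 to 0.094, set as the call begins (- or left out, the last holds). The fingers move at their own pace and stop on an object; FORCE is the grip in N (left out, the last holds). Time passes only in rows, so rows that do not move let the fingers close. It gives the time, the measured TCP pose, the force and the opening at its end, in the units of the state.
- ctrl.get_obs(): the state, without advancing time (a new reading comes with each control period).
- imaging.camera(name): name is "scene" or "top" or "wrist"; returns the picture (420x560x3 uint8, red, green, blue); there is no depth.
- imaging.camera_model(name): a dict with "camera_matrix" (3x3 intrinsics, pixels), "position" and "attitude" of the camera in the world. Camera axes: x right, y up, looking along -z (the intrinsics and any distortion apply to the point x, -y, -z); pixel columns grow to the right and rows downward; lengths in m; the calibration is good to about 2 mm. A picture is of the moment at which its call begins: read the wrist's pose just before it. camera_model takes no time and is no camera call; for the wrist camera it gives the pose at the moment of the call.
- ctrl.hand_in(): hands the job in, once; it reports no verdict.
The state is a dict: "time_s": time; "qpos": joint angles; "joint_vel": joint speeds; "tau": joint torques, N m; "ee_pos": TCP position; "eef_rot": TCP orientation; "force": force on the tool from outside, world axes, zero at the start; "moment": the same for the moment, N m; "grip_width": finger opening in m.
Only numpy, scipy, OpenCV 4.12 (cv2) and the standard library are available. Lean on these libraries where they do the work, as an engineer would, in place of code of your own. Each camera call takes 0.05 s, during which the arm holds its last target. There are 200 camera calls.

## Working session

There is one attempt and no reset: what is moved stays moved. The work goes in short steps, Python scripts to look and compute and a shell command to move; the robot and the scene stay as the last step left them, time stands still between calls to the robot, and variables do not carry over. Pictures are saved under pics/ and viewed, about 8 in all and at most 12, crops included, and the job is handed in when it is done.

```bash
mkdir -p pics
cat > h.py <<'E'
import numpy as np, cv2
from station import ctrl, imaging
def snap(n,f):
    im=imaging.camera(n); cv2.imwrite('pics/'+f,cv2.cvtColor(im,cv2.COLOR_RGB2BGR)); return im
def model(n):
    m=imaging.camera_model(n); return np.array(m['camera_matrix']),np.array(m['position']),m
E
python3 - <<'E'
from h import *
o=ctrl.get_obs(); print(o)
for n in('top','scene'):
    snap(n,n+'0.png'); print(imaging.camera_model(n))
print(imaging.camera_model('wrist'))
E
```

```text
{'time_s': 0.0, 'qpos': array([-1.32460037e+00,  3.00470372e-01,  1.52158576e+00,  9.58270074e-06,
        1.32068328e+00, -6.65866524e-02]), 'joint_vel': array([ 4.06226093e-04,  6.65670181e-04, -1.32592551e-03, -2.84648844e-05,
        2.14597288e-03,  4.83111678e-04]), 'tau': array([ 7.69855487e-04, -5.31806982e+01, -3.52738130e+01,  7.08738528e-02,
        2.43731408e-02, -6.63913033e-05]), 'ee_pos': array([ 0.16918076, -0.52305393,  0.20008475]), 'eef_rot': array([-3.14150709e+00,  1.14360075e-03, -1.25801604e+00]), 'force': array([ 0.0150925 , -0.63677531,  0.49621821]), 'moment': array([-0.01516887, -0.0005369 , -0.04813076]), 'grip_width': 0.09400163585478384}
{'camera_matrix': array([[408.73208424,   0.        , 275.90156001],
       [  0.        , 408.73208424, 203.80119878],
       [  0.        ,   0.        ,   1.        ]]), 'position': array([0.518196  , 0.02781673, 1.00655323]), 'attitude': array([ 7.22644615e-02, -1.12769735e-03, -1.59828026e+00])}
{'camera_matrix': array([[389.60806145,   0.        , 276.09769828],
       [  0.        , 389.60806145, 208.2678479 ],
       [  0.        ,   0.        ,   1.        ]]), 'position': array([ 1.02035098, -0.35286223,  0.61569311]), 'attitude': array([0.79214957, 0.0164584 , 0.85151212])}
{'camera_matrix': array([[327.84298408,   0.        , 272.66513899],
       [  0.        , 327.84298408, 209.91836969],
       [  0.        ,   0.        ,   1.        ]]), 'position': array([ 0.24357504, -0.49914613,  0.38347459]), 'attitude': array([-0.27459338,  0.00133529, -1.2580844 ])}
```

View pics/top0.png

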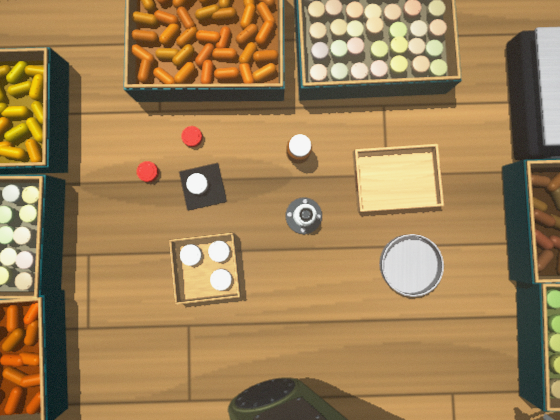

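View pics/scene0.png

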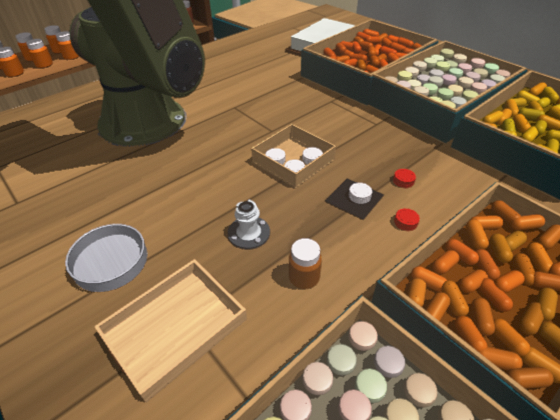

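The top view shows the lid on the mat at (197,183), the gauge at (304,215), the tray at (398,180), the tin at (412,266), the carton at (207,268), the jar at (300,148) and red decoys at (192,136) and (148,172). The scene view shows the same lid at (361,193) and the gauge neck at (246,215).

```bash
cat >> h.py <<'E'
from scipy.spatial.transform import Rotation as Ro
def ray(n,u,v,z,M=None):
    m=M or imaging.camera_model(n); K=np.array(m['camera_matrix']);R=Ro.from_euler('xyz',m['attitude']).as_matrix()
    d=np.linalg.solve(K,[u,v,1.]); d=R@[d[0],-d[1],-d[2]]; p=np.array(m['position']); return p+d*(z-p[2])/d[2]
def proj(n,P,M=None):
    m=M or imaging.camera_model(n); K=np.array(m['camera_matrix']);R=Ro.from_euler('xyz',m['attitude']).as_matrix()
    c=R.T@(np.array(P)-m['position']); q=K@[c[0],-c[1],-c[2]]; return q[:2]/q[2]
def blob(mask,u,v,r):
    k=np.zeros(mask.shape,np.uint8); cv2.circle(k,(int(u),int(v)),r,255,-1)
    c,_=cv2.findContours(cv2.bitwise_and(mask,k),cv2.RETR_EXTERNAL,cv2.CHAIN_APPROX_NONE)
    return max(c,key=cv2.contourArea)
E
python3 - <<'E'
from h import *
t=cv2.imread('pics/top0.png'); s=cv2.imread('pics/scene0.png')
def white(im,th=170):
    h=cv2.cvtColor(im,cv2.COLOR_BGR2HSV); return ((h[...,1]<50)&(h[...,2]>th)).astype(np.uint8)*255
def dark(im,th): return (im.max(2)<th).astype(np.uint8)*255
for nm,(u,v),z in(('lid',(197,183),.024),('jar',(300,146),.084)):
    c=blob(white(t),u,v,20); e=cv2.fitEllipse(c); print(nm,e,ray('top',*e[0],z))
for nm,im,uv,r in(('top',t,(305,215),7),('scene',s,(246,206),9)):
    try:
        c=blob(dark(im,70),*uv,r); e=cv2.minEnclosingCircle(c); print('ring',nm,e,ray(nm,*e[0],.08))
    except Exception as x: print(x)
c=blob(white(s),361,193,14);e=cv2.fitEllipse(c);print('lid scene',e,ray('scene',*e[0],.02))
for nm,uv in(('tin',(412,266)),('tray',(398,180)),('carton',(207,268)),('red1',(192,136)),('red2',(148,172)),('mat',(203,186))): print(nm,ray('top',*uv,.03))
print('proj start tcp',proj('top',ctrl.get_obs()['ee_pos']))
a=cv2.resize(t[185:245,270:340],None,fx=6,fy=6,interpolation=cv2.INTER_CUBIC);b=cv2.resize(s[185:245,210:280],None,fx=5,fy=6,interpolation=cv2.INTER_CUBIC)
cv2.imwrite('pics/g.png',np.hstack([a,b]))
E
```

```text
lid ((196.2206573486328, 183.04171752929688), (19.82634162902832, 20.06358528137207), 15.580004692077637) [0.64486674 0.2160117  0.024     ]
jar ((299.6317138671875, 144.74815368652344), (20.958492279052734, 21.41390609741211), 62.9150505065918) [ 0.71880112 -0.03303232  0.084     ]
ring top ((303.0, 219.0), 9.999999747378752e-05) [ 0.54900133 -0.03552803  0.08      ]
ring scene ((245.5, 206.5), 6.670932292938232) [ 0.56179632 -0.04314585  0.08      ]
lid scene ((360.6081848144531, 189.81629943847656), (13.846227645874023, 21.537662506103516), 97.53001403808594) [0.64374634 0.21953659 0.02      ]
tin [ 0.43223636 -0.29363272  0.03      ]
tray [ 0.63818613 -0.27051688  0.03      ]
carton [0.44093327 0.19206675 0.03      ]
red1 [0.75912429 0.22354819 0.03      ]
red2 [0.67402621 0.3305591  0.03      ]
mat [0.63649556 0.19868026 0.03      ]
proj start tcp [568.70899646 408.53795249]
```

View pics/g.png

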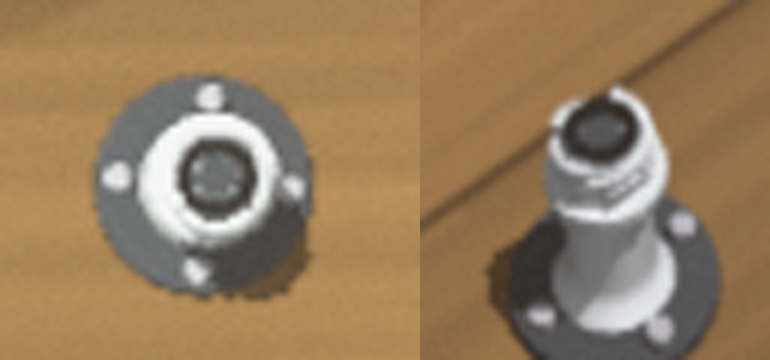

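The ring centre sits near pixel (306,214.5) in the top view and (246,206) in the scene view, so the gauge is at about (0.561,-0.043). I'll turn the tool first so joint 6 has room for screwing, then move over the lid.

```bash
python3 -m handwheel '[[[0,0,0,-0.15],[0,0,0,-0.15],[0,0,0,-0.15],[0,0,0,-0.15],[0,0,0,-0.15],[0,0,0,-0.15],[0,0,0,-0.15],[0,0,0,-0.15],[0,0,0,-0.15],[0,0,0,-0.15]]]' 0.075 20
python3 -m handwheel '[[[0,0,0,-0.15],[0,0,0,-0.15],[0.044,-0.02,0,0],[0.044,-0.02,0,0],[0.044,-0.02,0,0],[0.044,-0.02,0,0],[0.044,-0.02,0,0],[0.044,-0.02,0,0],[0.044,-0.02,0,0],[0.044,-0.02,0,0]]]'
```

```text
time_s: 1.1
ee_pos: [0.1688, -0.5215, 0.1966]
eef_rot: [-3.133, -0.0, 0.248]
force: [1.2, 0.1, 0.9]
grip_width: 0.0754
time_s: 2.1
ee_pos: [0.3865, -0.1909, 0.1961]
eef_rot: [-3.129, -0.003, 0.548]
force: [0.5, -0.8, -0.7]
grip_width: 0.0751
```

```bash
python3 -m handwheel '[[[0.043,-0.021,0,0],[0.043,-0.021,0,0],[0.043,-0.021,0,0],[0.043,-0.021,0,0],[0.043,-0.021,0,0],[0.043,-0.021,0,0],[0.043,-0.021,0,0],[0.043,-0.021,0,0],[0.043,-0.021,0,0],[0.035,-0.021,0.02,0]]]'
python3 -m handwheel '[[[0,0,0.03,0],[0,0,0.02,0],[0,0,0,0]]]'
python3 - <<'E'
from h import *
snap('wrist','w1.png'); o=ctrl.get_obs(); print(o['ee_pos'],o['eef_rot'],proj('wrist',[.645,.216,.024]))
E
```

```text
time_s: 3.1
ee_pos: [0.6441, 0.2294, 0.1803]
eef_rot: [-3.129, -0.005, 0.55]
force: [-0.5, -0.6, -0.3]
grip_width: 0.0748
time_s: 3.4
ee_pos: [0.6432, 0.2355, 0.1226]
eef_rot: [-3.127, 0.001, 0.555]
force: [0.9, -0.5, 0.0]
grip_width: 0.075
[0.64365852 0.23542225 0.12438307] [-3.12766957e+00 -3.75338735e-04  5.55178642e-01] [263.5550263  229.02780498]
```

View pics/w1.png

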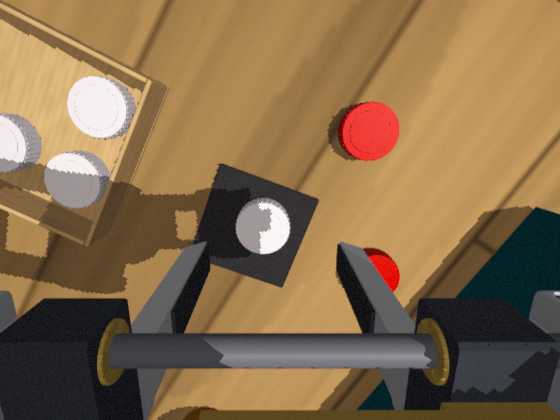

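The wrist view shows the lid at about (263,226), half in shadow, on the mat; the prediction was (263.6,229). Next I'll refine the lid's position.

```bash
cat >> h.py <<'E'
def totool(P):
    o=ctrl.get_obs(); R=Ro.from_euler('xyz',o['eef_rot']).as_matrix(); return R.T@(np.array(P)-o['ee_pos'])
E
python3 - <<'E'
from h import *
im=cv2.imread('pics/w1.png'); h=cv2.cvtColor(im,cv2.COLOR_BGR2HSV)
m=((h[...,1]<60)&(h[...,2]>90)).astype(np.uint8)*255
c=blob(m,263,226,38); e=cv2.minEnclosingCircle(c); f=cv2.fitEllipse(c); print(e,f)
P=ray('wrist',*f[0],.023); print(P, 'tool shift to grasp', totool([P[0],P[1],.0235]))
E
```

```text
((262.8105163574219, 225.66860961914062), 28.415956497192383) ((262.8653564453125, 225.87416076660156), (54.10694122314453, 55.97882843017578), 3.753605604171753)
[0.64303523 0.21795907 0.023     ] tool shift to grasp [-0.0097723   0.01591489  0.10066759]
```

```bash
python3 -m handwheel '[[[-0.010,0.016,0.03,0],[0,0,0.03,0],[0,0,0,0]]]'
python3 -c "
from h import *
print(totool([.6435,.217,.0235]))"
```

```text
time_s: 3.75
ee_pos: [0.6451, 0.2165, 0.0679]
eef_rot: [-3.13, -0.006, 0.555]
force: [-0.1, -0.2, -0.5]
grip_width: 0.0754
[-0.00139677 -0.00075599  0.04444136]
```

```bash
python3 -m handwheel '[[[-0.001,-0.001,0.025,0],[0,0,0.014,0],[0,0,0.002,0],[0,0,0,0]]]'
python3 -c "
from h import *
print(totool([.6435,.217,.0235]))"
```

```text
time_s: 4.15
ee_pos: [0.6475, 0.2176, 0.0348]
eef_rot: [-3.132, -0.015, 0.554]
force: [-0.1, -0.4, 0.7]
grip_width: 0.0747
[-0.00386346 -0.00146768  0.01125831]
```

```bash
python3 -m handwheel '[[[-0.003,-0.001,0.006,0],[0,0,0.004,0],[0,0,0,0]]]'
python3 -c "
from h import *
for i in range(3):
    o=ctrl.get_obs(); print(o['ee_pos'],o['eef_rot'],totool([.6435,.217,.0235]))"
```

```text
time_s: 4.45
ee_pos: [0.6456, 0.2174, 0.0274]
eef_rot: [-3.133, -0.019, 0.554]
force: [0.1, -0.1, 0.2]
grip_width: 0.0749
[0.64560844 0.21740489 0.02742015] [-3.13338854 -0.01943749  0.55362372] [-0.00208218 -0.00073229  0.00388655]
[0.64560844 0.21740489 0.02742015] [-3.13338854 -0.01943749  0.55362372] [-0.00208218 -0.00073229  0.00388655]
[0.64560844 0.21740489 0.02742015] [-3.13338854 -0.01943749  0.55362372] [-0.00208218 -0.00073229  0.00388655]
```

```bash
python3 -m handwheel '[[[-0.002,-0.001,0.003,0],[0,0,0.001,0],[0,0,0,0]]]'
python3 -m handwheel '[[[0,0,0,0],[0,0,0,0],[0,0,0,0],[0,0,0,0],[0,0,0,0]]]' 0.04 25
python3 -c "
from h import *
print(ctrl.get_obs()['qpos'])"
```

```text
time_s: 4.75
ee_pos: [0.6435, 0.2174, 0.0236]
eef_rot: [-3.134, -0.02, 0.554]
force: [0.8, -0.4, 1.0]
grip_width: 0.075
time_s: 5.25
ee_pos: [0.6436, 0.2174, 0.0238]
eef_rot: [-3.134, -0.02, 0.554]
force: [-0.4, -0.6, 0.2]
grip_width: 0.041
[ 0.26644508  0.74925658  1.27457736  0.01498684  1.10069061 -0.29403337]
```

Run:
```python
from h import *
w=snap('wrist','w2.png'); s=snap('scene','s2.png')
print(ctrl.get_obs()['ee_pos'],proj('wrist',ctrl.get_obs()['ee_pos']))
cv2.imwrite('pics/c2.png',np.hstack([w[100:400,80:480],cv2.resize(s[130:250,290:450],(400,300),interpolation=2)])[...,::-1])
```

```text
[0.64355784 0.21738278 0.02379954] [274.08130495 254.11387925]
```

View pics/c2.png

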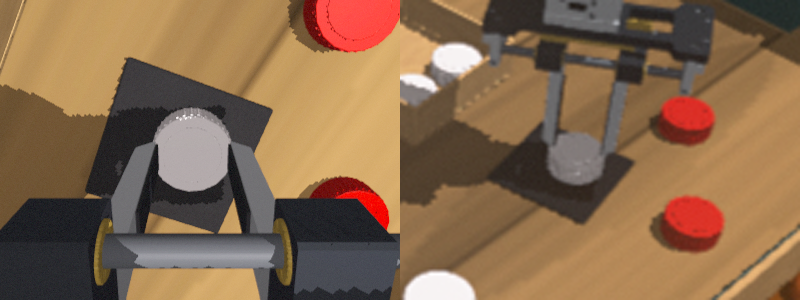

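The wrist view shows the lid centred between the pads at full-frame (272,255), but the opening reads 41 mm for a 50 mm lid. I'll command a smaller opening and lift to test the grip.

```bash
python3 -m handwheel '[[[0,0,0,0],[0,0,0,0],[0,0,0,0]]]' 0.03 25
python3 -m handwheel '[[[0,0,-0.02,0],[0,0,-0.03,0],[0,0,0,0]]]'
python3 - <<'E'
from h import *
w=snap('wrist','w3.png'); s=snap('scene','s3.png')
print(ctrl.get_obs())
cv2.imwrite('pics/c3.png',np.hstack([w[100:400,80:480],cv2.resize(s[130:250,290:450],(400,300),interpolation=2)])[...,::-1])
E
```

```text
time_s: 5.65
ee_pos: [0.6436, 0.2174, 0.0238]
eef_rot: [-3.134, -0.02, 0.554]
force: [0.2, 0.5, 0.4]
grip_width: 0.0301
time_s: 5.95
ee_pos: [0.6425, 0.2164, 0.0746]
eef_rot: [-3.133, -0.019, 0.554]
force: [0.6, -0.5, 0.8]
grip_width: 0.0299
{'time_s': 6.05, 'qpos': array([ 0.26544263,  0.69238629,  1.2529956 ,  0.01441692,  1.18621054,
       -0.29364755]), 'joint_vel': array([ 0.00015208,  0.02418623,  0.01914323, -0.00060024, -0.00593115,
        0.00011321]), 'tau': array([-4.96316497e-03, -7.49570560e+01, -3.52240169e+01,  9.95969097e-02,
        1.38991037e-01,  2.78047308e-03]), 'ee_pos': array([0.64085799, 0.21596498, 0.07052242]), 'eef_rot': array([-3.1316331 , -0.0134211 ,  0.55368122]), 'force': array([ 0.1690653 ,  0.51007222, -0.29978831]), 'moment': array([-0.03733475, -0.07601028,  0.03598733]), 'grip_width': 0.030461846982343978}
```

View pics/c3.png

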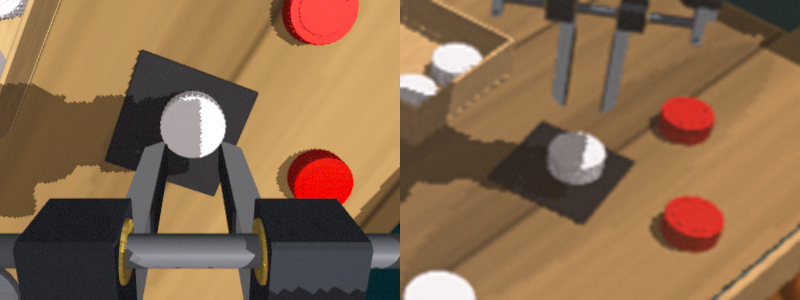

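The lid stayed on the mat and the jaws closed without touching it. I'll compare the predicted fingertip pixels with where the tips actually appear.

Run:
```python
from h import *
P=np.array([.64086,.21597,.07052]); x=np.array([np.cos(.554),np.sin(.554),0])
for dz in(-.019,0,.02):
    print(dz,[ (proj('scene',P+s*.015*x+[0,0,dz])-[290,130])*2.5+[400,0] for s in(-1,1)])
print('lid scene', (proj('scene',[.6435,.217,.024])-[290,130])*2.5+[400,0])
P=P+0; print('wrist',[proj('wrist',P+s*.015*x+[0,0,-.019])-[80,100] for s in(-1,1)])
im=cv2.imread('pics/w3.png'); h=cv2.cvtColor(im,cv2.COLOR_BGR2HSV)
m=((h[...,1]<60)&(h[...,2]>90)).astype(np.uint8)*255
f=cv2.fitEllipse(blob(m,272,224,36)); print(f, ray('wrist',*f[0],.023))
s=cv2.imread('pics/s3.png')
im=cv2.resize(s[60:230,260:460],(800,600*170//150*0+680),interpolation=2)[:600]
cv2.imwrite('pics/c4.png',im)
```

```text
-0.019 [array([559.29578735, 120.26525506]), array([593.23060893, 126.29608908])]
0 [array([561.97058632, 103.66465802]), array([596.46045382, 109.66131585])]
0.02 [array([564.87795648,  85.62065504]), array([599.97200726,  91.57565007])]
lid scene [575.082831   147.37612336]
wrist [array([170.80223657, 142.90701352]), array([216.26317231, 142.66643485])]
((272.56414794921875, 224.54312133789062), (65.82035064697266, 66.87692260742188), 0.500711977481842) [0.63878328 0.21881703 0.023     ]
```

View pics/c4.png

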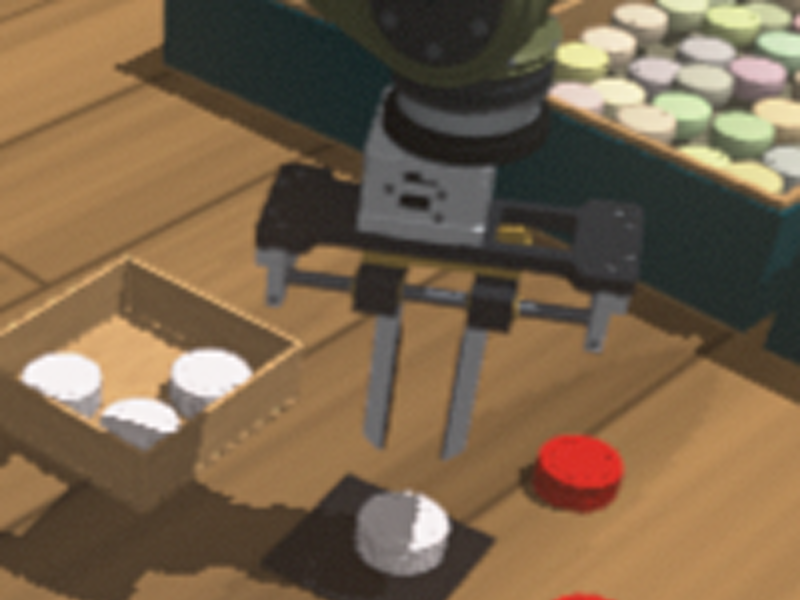

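In the scene crop the closed fingertips are at (375,445) and (455,455). That is about 19 mm higher than the stated TCP and tip geometry predicts, and the wrist view agrees. So the tips passed over the lid. I'll open again and go lower by feel, watching the force.

```bash
python3 -m handwheel '[[[0.003,0.001,0,0],[0,0,0.0,0],[0,0,0.02,0],[0,0,0.015,0]]]' 0.075 25
python3 -m handwheel '[[[0,0,0.008,0],[0,0,0.003,0],[0,0,0,0]]]'
python3 - <<'E'
from h import *
w=snap('wrist','w4.png'); s=snap('scene','s4.png')
cv2.imwrite('pics/c5.png',np.hstack([w[100:400,80:480],cv2.resize(s[130:250,290:450],(400,300),interpolation=2)])[...,::-1])
o=ctrl.get_obs(); print(o['ee_pos'],o['eef_rot'],o['force'],o['grip_width'])
E
```

```text
time_s: 6.45
ee_pos: [0.6441, 0.2172, 0.033]
eef_rot: [-3.131, -0.012, 0.554]
force: [-0.4, 0.5, 0.1]
grip_width: 0.0587
time_s: 6.75
ee_pos: [0.6429, 0.217, 0.018]
eef_rot: [-3.13, -0.008, 0.554]
force: [0.7, -0.3, 0.3]
grip_width: 0.075
[0.64321716 0.2171255  0.01880767] [-3.13026657 -0.00868896  0.5536768 ] [ 0.24730677 -0.63083159  0.2578737 ] 0.07483555032151895
```

View pics/c5.png

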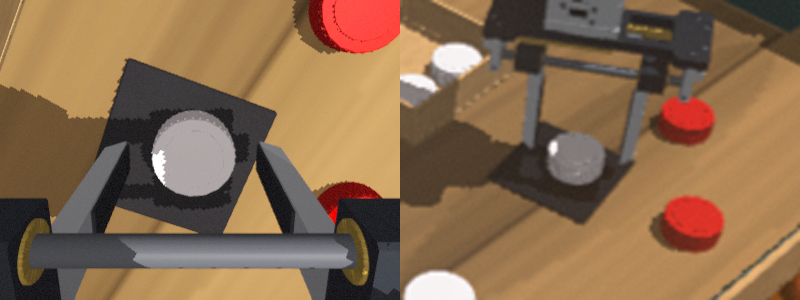

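The lid at (194,153) in the crop is now centred between the open fingers at 127 and 258, and the tips are still above the mat. I'll go lower in small steps.

```bash
for i in 1 2; do :; done
python3 -m handwheel '[[[0,0,0.005,0],[0,0,0.002,0]]]'
python3 -m handwheel '[[[0,0,0.003,0],[0,0,0.001,0]]]'
python3 -m handwheel '[[[0,0,0.002,0],[0,0,0.001,0]]]'
```

```text
time_s: 7.05
ee_pos: [0.6439, 0.2174, 0.0128]
eef_rot: [-3.131, -0.011, 0.554]
force: [-0.6, 0.5, 0.0]
grip_width: 0.0751
time_s: 7.25
ee_pos: [0.6441, 0.2175, 0.0087]
eef_rot: [-3.131, -0.011, 0.554]
force: [0.7, 0.4, -0.1]
grip_width: 0.0752
time_s: 7.45
ee_pos: [0.6441, 0.2176, 0.0056]
eef_rot: [-3.131, -0.011, 0.554]
force: [0.3, 0.1, 0.8]
grip_width: 0.0749
```

```bash
python3 -m handwheel '[[[0,0,0.002,0],[0,0,0,0]]]'
python3 -m handwheel '[[[0,0,0.002,0],[0,0,0,0]]]'
python3 -m handwheel '[[[0,0,0.0015,0],[0,0,0,0]]]'
```

```text
time_s: 7.65
ee_pos: [0.6441, 0.2176, 0.0033]
eef_rot: [-3.131, -0.011, 0.554]
force: [0.2, -0.3, 0.2]
grip_width: 0.0748
time_s: 7.85
ee_pos: [0.6441, 0.2176, 0.0011]
eef_rot: [-3.131, -0.011, 0.554]
force: [-0.1, -0.2, -0.5]
grip_width: 0.0749
time_s: 8.05
ee_pos: [0.6444, 0.2177, 0.0001]
eef_rot: [-3.131, -0.012, 0.554]
force: [-0.6, -0.7, 0.8]
grip_width: 0.0748
```

```bash
python3 -m handwheel '[[[0,0,0.0015,0],[0,0,0,0]]]'
python3 -m handwheel '[[[0,0,0.0015,0],[0,0,0,0]]]'
python3 -m handwheel '[[[0,0,0,0],[0,0,0,0],[0,0,0,0]]]' 0.052
```

```text
time_s: 8.25
ee_pos: [0.6447, 0.2178, 0.0002]
eef_rot: [-3.132, -0.013, 0.554]
force: [-0.2, 0.3, 0.1]
grip_width: 0.075
time_s: 8.45
ee_pos: [0.645, 0.2179, 0.0002]
eef_rot: [-3.132, -0.013, 0.554]
force: [-0.2, -0.5, 0.2]
grip_width: 0.075
time_s: 8.75
ee_pos: [0.6448, 0.2177, -0.0001]
eef_rot: [-3.132, -0.013, 0.554]
force: [-1.5, -0.8, 4.3]
grip_width: 0.0548
```

```bash
python3 -m handwheel '[[[0,0,0,0],[0,0,0,0]]]'
python3 -m handwheel '[[[0,0,0,0],[0,0,0,0],[0,0,0,0]]]' 0.04 25
python3 - <<'E'
from h import *
w=snap('wrist','w5.png'); s=snap('scene','s5.png')
cv2.imwrite('pics/c6.png',np.hstack([w[100:400,80:480],cv2.resize(s[130:250,290:450],(400,300),interpolation=2)])[...,::-1])
o=ctrl.get_obs(); print(o)
E
```

```text
time_s: 8.95
ee_pos: [0.6446, 0.2176, -0.0002]
eef_rot: [-3.132, -0.012, 0.554]
force: [-1.8, -2.2, 4.1]
grip_width: 0.0516
time_s: 9.25
ee_pos: [0.6446, 0.2176, -0.0001]
eef_rot: [-3.132, -0.012, 0.554]
force: [-1.9, -0.7, 3.9]
grip_width: 0.0496
{'time_s': 9.35, 'qpos': array([ 0.26655047,  0.78673197,  1.27092662,  0.01457615,  1.07522358,
       -0.29415333]), 'joint_vel': array([ 0.00049662, -0.00037477,  0.0001185 ,  0.00047466,  0.00052658,
       -0.00203073]), 'tau': array([ 2.28524795e-01, -7.23818135e+01, -3.12633383e+01,  2.22725300e-01,
       -6.60048109e-01, -9.58227378e-03]), 'ee_pos': array([ 6.44578950e-01,  2.17601724e-01, -1.60216886e-04]), 'eef_rot': array([-3.13177553, -0.01202869,  0.55376903]), 'force': array([-1.70132324, -1.21222283,  3.36543395]), 'moment': array([-0.24477264,  0.27925238, -0.00683488]), 'grip_width': 0.04973321861990579}
```

View pics/c6.png

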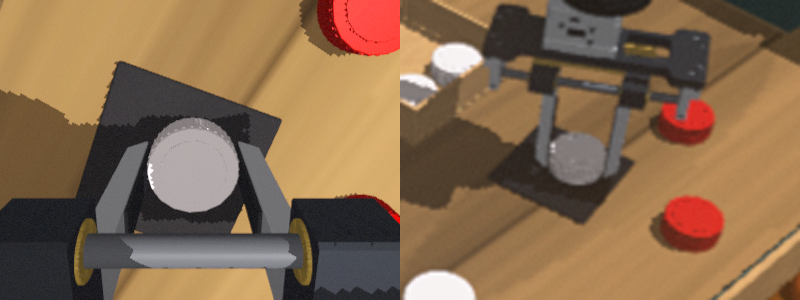

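The lid is now held: the opening reads 49.7 mm, and in the wrist crop it sits between the pads at (193,172). The tips touched the mat at a z reading of about 0, so tip height is roughly ee_z + 4 mm, and I'll work with relative heights. Next I'll lift and move beside the gauge to look at it.

```bash
python3 -m handwheel '[[[0,0,-0.03,0],[0,0,-0.035,0],[0,0,-0.035,0],[0,0,-0.03,0],[0,0,0,0]]]'
python3 -m handwheel '[[[-0.03,0.0345,0,0],[-0.03,0.0345,0,0],[-0.03,0.0345,0,0],[-0.03,0.0345,0,0],[-0.03,0.0345,0,0],[-0.03,0.0345,0,0],[-0.025,0.03,0,0],[0,0,0,0],[0,0,0,0]]]'
python3 - <<'E'
from h import *
w=snap('wrist','w6.png')
o=ctrl.get_obs(); print(o['qpos'],o['ee_pos'],o['eef_rot'],o['force'],o['grip_width']); print(proj('wrist',[.5605,-.0425,.08]))
E
```

```text
time_s: 9.85
ee_pos: [0.6436, 0.2158, 0.1317]
eef_rot: [-3.131, -0.01, 0.554]
force: [-0.6, 0.8, -0.2]
grip_width: 0.0494
time_s: 10.75
ee_pos: [0.5902, -0.1033, 0.1183]
eef_rot: [-3.127, -0.008, 0.556]
force: [0.4, 0.7, 0.5]
grip_width: 0.0502
[-0.24118711  0.48577251  1.46179535  0.01693648  1.19901197 -0.80416624] [ 0.59023666 -0.10301713  0.11825334] [-3.12704038 -0.00784919  0.55672988] [-0.85408204  0.15869298 -0.31941847] 0.04943558879301376
[283.57243231 137.63345974]
```

View pics/w6.png

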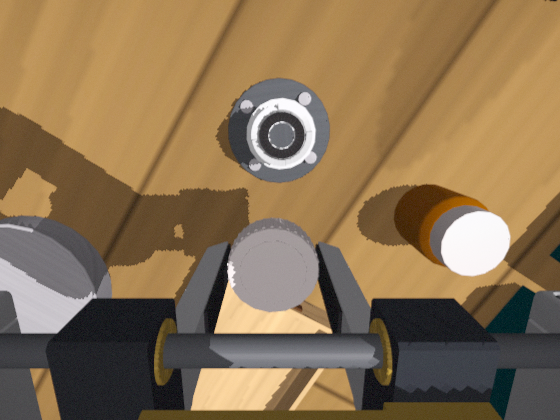

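The wrist view shows the gauge ring at about (281,135), against a prediction of (283.6,137.6), and the held lid at (273,265). Next I'll measure both precisely, along with their apparent sizes to check the height.

Run:
```python
from h import *
im=cv2.imread('pics/w6.png'); h=cv2.cvtColor(im,cv2.COLOR_BGR2HSV)
g=((h[...,1]<70)).astype(np.uint8)*255; g=cv2.morphologyEx(g,cv2.MORPH_OPEN,np.ones((7,7)))
F=cv2.fitEllipse(cv2.convexHull(blob(g,279,130,58))); print('flange',F,ray('wrist',*F[0],.008))
w=((h[...,1]<60)&(h[...,2]>150)).astype(np.uint8)*255
N=cv2.fitEllipse(cv2.convexHull(blob(w,281,134,37))); print('neck',N,ray('wrist',*N[0],.075))
k=(im.max(2)<75).astype(np.uint8)*255
c=blob(k,281,135,27); D=cv2.fitEllipse(c); print('ring',D,cv2.contourArea(c),ray('wrist',*D[0],.08))
l=((h[...,1]<50)&(h[...,2]>120)).astype(np.uint8)*255
L=cv2.fitEllipse(cv2.convexHull(blob(l,273,267,44))); print('lid',L)
for z in (.142,.1183):
  P=ray('wrist',*L[0],z); print('lid in tool',totool(P))
t=cv2.imread('pics/top0.png'); k=(t.max(2)<95).astype(np.uint8)*255
c=blob(k,306,214.5,9);e=cv2.minEnclosingCircle(c);print('topring',e,ray('top',*e[0],.08))
print(proj('wrist',[.5605,-.0425,.008]),proj('top',[.5605,-.0425,.08]))
```

```text
flange ((278.47100830078125, 129.9573516845703), (101.21479034423828, 104.07054901123047), 3.797550916671753) [ 0.55733241 -0.04040541  0.008     ]
neck ((281.71417236328125, 133.49232482910156), (69.30870056152344, 73.08267974853516), 159.4527130126953) [ 0.55825062 -0.04092583  0.075     ]
ring ((281.2794189453125, 134.8334503173828), (43.736087799072266, 44.475528717041016), 11.4171724319458) 1526.5 [ 0.55823756 -0.0417708   0.08      ]
lid ((273.0091247558594, 267.350341796875), (86.81877136230469, 88.02411651611328), 87.37283325195312)
lid in tool [-0.00065855 -0.00264656 -0.02371656]
lid in tool [-0.00062481  0.00866815 -0.00017772]
topring ((305.8731384277344, 214.276123046875), 6.133185863494873) [ 0.55953376 -0.04239045  0.08      ]
[280.25874223 134.01017151] [305.90743328 213.84943405]
```

```bash
python3 -m handwheel '[[[0.003,-0.03,0,0],[0.002,-0.025,0,0],[0.001,-0.015,0,0],[0,0,0,0],[0,0,0,0]]]'
python3 -c "
from h import *
print(totool([.5578,-.0405,.085]))"
```

```text
time_s: 11.3
ee_pos: [0.5579, -0.0341, 0.1178]
eef_rot: [-3.126, -0.008, 0.562]
force: [-0.2, -0.2, 0.0]
grip_width: 0.0496
[-0.00374001  0.00588935  0.0327219 ]
```

```bash
python3 -m handwheel '[[[-0.003,0.005,0.01,0],[0,0,0.006,0],[0,0,0,0],[0,0,0,0]]]'
python3 - <<'E'
from h import *
print(totool([.5578,-.0405,.085]))
w=snap('wrist','w7.png'); s=snap('scene','s7.png'); print(ctrl.get_obs()['ee_pos'],totool([.5578,-.0405,.085]))
cv2.imwrite('pics/c7.png',np.hstack([w[100:400,80:480],cv2.resize(s[150:270,170:330],(400,300),interpolation=2)])[...,::-1])
E
```

```text
time_s: 11.7
ee_pos: [0.5587, -0.0418, 0.0994]
eef_rot: [-3.126, -0.007, 0.561]
force: [-0.5, -0.2, -0.1]
grip_width: 0.0495
[-0.00018111 -0.00141684  0.01444116]
[ 0.5587659  -0.04167408  0.09970304] [-0.00029997 -0.00128279  0.01472261]
```

View pics/c7.png

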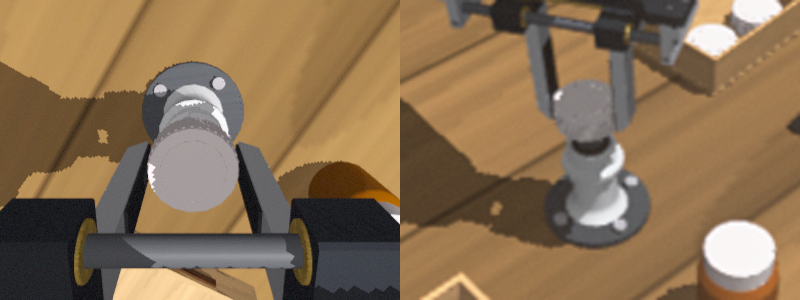

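The scene crop shows the lid at (584,110), in line with the gauge axis running from (598,208) to (590,143). I'll lower it gently.

```bash
python3 -m handwheel '[[[0,-0.001,0.006,0],[0,0,0.004,0],[0,0,0,0]]]'
python3 -m handwheel '[[[0,0,0.004,0],[0,0,0.002,0],[0,0,0,0]]]'
python3 -m handwheel '[[[0,0,0.003,0],[0,0,0,0]]]'
```

```text
time_s: 12.1
ee_pos: [0.5583, -0.0407, 0.0891]
eef_rot: [-3.127, -0.008, 0.561]
force: [0.2, -0.3, -0.1]
grip_width: 0.0492
time_s: 12.4
ee_pos: [0.5583, -0.0405, 0.0826]
eef_rot: [-3.127, -0.008, 0.561]
force: [-0.5, -0.5, -0.5]
grip_width: 0.0503
time_s: 12.6
ee_pos: [0.5584, -0.0404, 0.0794]
eef_rot: [-3.127, -0.008, 0.561]
force: [-0.6, 0.9, -0.3]
grip_width: 0.0499
```

```bash
python3 -m handwheel '[[[0,0,0.002,0],[0,0,0,0]]]'
python3 -m handwheel '[[[0,0,0.002,0],[0,0,0,0]]]'
python3 -m handwheel '[[[0,0,0.002,0],[0,0,0,0]]]'
```

```text
time_s: 12.8
ee_pos: [0.5584, -0.0404, 0.0773]
eef_rot: [-3.127, -0.008, 0.561]
force: [-0.3, -0.1, -0.7]
grip_width: 0.0495
time_s: 13.0
ee_pos: [0.5584, -0.0403, 0.0752]
eef_rot: [-3.127, -0.008, 0.561]
force: [0.4, -0.5, 0.3]
grip_width: 0.0497
time_s: 13.2
ee_pos: [0.5584, -0.0403, 0.073]
eef_rot: [-3.127, -0.008, 0.561]
force: [0.5, 0.4, 0.3]
grip_width: 0.0498
```

```bash
python3 -m handwheel '[[[0,0,0.0015,0],[0,0,0,0]]]'
python3 -m handwheel '[[[0,0,0.0015,0],[0,0,0,0]]]'
python3 -m handwheel '[[[0,0,0.0015,0],[0,0,0,0]]]'
```

```text
time_s: 13.4
ee_pos: [0.5584, -0.0403, 0.0714]
eef_rot: [-3.127, -0.008, 0.561]
force: [-0.4, 0.4, -0.4]
grip_width: 0.0495
time_s: 13.6
ee_pos: [0.5584, -0.0403, 0.0698]
eef_rot: [-3.127, -0.008, 0.561]
force: [0.3, 0.6, 0.2]
grip_width: 0.0495
time_s: 13.8
ee_pos: [0.5588, -0.0403, 0.0688]
eef_rot: [-3.128, -0.009, 0.561]
force: [-1.3, -0.2, 3.1]
grip_width: 0.0496
```

Contact at ee_z ≈ 0.069, with about 3 N upward. I'll start turning clockwise with a light push.

```bash
python3 -m handwheel '[[[0,0,0.001,0.08],[0,0,0.001,0.08]]]'
python3 -m handwheel '[[[0,0,0.001,0.08],[0,0,0.001,0.08]]]'
python3 -c "
from h import *
print(ctrl.get_obs()['moment'])"
```

```text
time_s: 14.0
ee_pos: [0.56, -0.0403, 0.0685]
eef_rot: [-3.128, -0.01, 0.398]
force: [0.2, 1.7, 7.1]
grip_width: 0.0497
time_s: 14.2
ee_pos: [0.5609, -0.0408, 0.068]
eef_rot: [-3.129, -0.009, 0.232]
force: [-4.0, -3.6, 8.3]
grip_width: 0.0497
[-0.96180364  0.86472863  0.10323049]
```

```bash
python3 -m handwheel '[[[-0.0015,-0.0005,0,0],[0,0,0,0]]]'
python3 -m handwheel '[[[-0.0003,0,0.0007,0.08],[-0.0003,0,0.0007,0.08]]]'
python3 -m handwheel '[[[-0.0003,0,0.0007,0.08],[-0.0003,0,0.0007,0.08]]]'
python3 -c "
from h import *
print(ctrl.get_obs()['moment'])"
```

```text
time_s: 14.4
ee_pos: [0.5595, -0.0408, 0.0682]
eef_rot: [-3.129, -0.01, 0.23]
force: [-0.2, 0.3, -1.3]
grip_width: 0.0496
time_s: 14.6
ee_pos: [0.5595, -0.0407, 0.0674]
eef_rot: [-3.127, -0.01, 0.069]
force: [0.5, 0.6, 5.6]
grip_width: 0.0494
time_s: 14.8
ee_pos: [0.56, -0.0405, 0.0669]
eef_rot: [-3.126, -0.01, -0.094]
force: [0.8, 0.2, 3.6]
grip_width: 0.0498
[ 0.04625597 -0.29291734 -0.01424843]
```

```bash
python3 -m handwheel '[[[-0.0004,0,0.0007,0.08],[-0.0003,0,0.0007,0.08]]]'
python3 -m handwheel '[[[-0.0003,0,0.0007,0.08],[-0.0003,0,0.0007,0.08]]]'
python3 -m handwheel '[[[-0.0003,0,0.0007,0.08],[-0.0003,0,0.0007,0.08]]]'
python3 -c "
from h import *
print(ctrl.get_obs()['moment'])"
```

```text
time_s: 15.0
ee_pos: [0.5603, -0.0402, 0.0664]
eef_rot: [-3.123, -0.01, -0.258]
force: [0.8, -0.4, 2.6]
grip_width: 0.0495
time_s: 15.2
ee_pos: [0.5608, -0.0402, 0.0659]
eef_rot: [-3.121, -0.01, -0.422]
force: [1.0, -2.0, 4.0]
grip_width: 0.0496
time_s: 15.4
ee_pos: [0.5612, -0.0404, 0.0653]
eef_rot: [-3.12, -0.009, -0.585]
force: [-0.1, -3.6, 4.3]
grip_width: 0.05
[-0.72178875 -0.00149763  0.07207253]
```

The sideways TCP drift fits a lid held 2.5 mm off-centre along tool y, with the axis at about (0.5597,-0.0424). I'll let the TCP orbit that axis.

```bash
python3 -m handwheel '[[[0.0002,0,0.0007,0.08],[0.0002,0,0.0007,0.08]]]'
python3 -m handwheel '[[[0.0002,0,0.0007,0.08],[0.0002,0,0.0007,0.08]]]'
python3 -c "
from h import *
o=ctrl.get_obs();y=o['eef_rot'][2];print(o['moment'],o['ee_pos'][:2]+.0025*np.array([np.sin(y),-np.cos(y)]),o['qpos'][5])"
```

```text
time_s: 15.6
ee_pos: [0.5616, -0.0415, 0.0647]
eef_rot: [-3.119, -0.007, -0.749]
force: [-5.2, -2.8, 8.3]
grip_width: 0.0494
time_s: 15.8
ee_pos: [0.5614, -0.0421, 0.0641]
eef_rot: [-3.12, -0.003, -0.912]
force: [-5.1, 0.9, 9.0]
grip_width: 0.0498
[-0.09839263  1.11383256  0.1493474 ] [ 0.55940893 -0.04363962] 0.757488894940553
```

```bash
python3 -m handwheel '[[[-0.0008,-0.0006,0.0003,0],[0,0,0.0006,0.08]]]'
python3 -m handwheel '[[[0.0002,0,0.0006,0.08],[0,0,0.0006,0.08]]]'
python3 -c "
from h import *
o=ctrl.get_obs();y=o['eef_rot'][2];print(o['moment'],o['ee_pos'][:2]+.0025*np.array([np.sin(y),-np.cos(y)]),o['qpos'][5])"
```

```text
time_s: 16.0
ee_pos: [0.5615, -0.0417, 0.064]
eef_rot: [-3.12, -0.003, -0.993]
force: [-1.6, -0.5, 5.4]
grip_width: 0.0497
time_s: 16.2
ee_pos: [0.5614, -0.0421, 0.0634]
eef_rot: [-3.12, 0.001, -1.156]
force: [-2.2, -0.9, 6.4]
grip_width: 0.0496
[-0.1798584   0.55593199  0.06189557] [ 0.55915618 -0.04310572] 1.0031796660851777
```

```bash
python3 -m handwheel '[[[0,-0.0003,0.0006,0.08],[0.0001,0,0.0006,0.08]]]'
python3 -m handwheel '[[[0.0001,0,0.0006,0.08]]]'
python3 -c "
from h import *
o=ctrl.get_obs();y=o['eef_rot'][2];print(o['moment'],o['ee_pos'][:2]+.0025*np.array([np.sin(y),-np.cos(y)]),o['qpos'][5])"
```

```text
time_s: 16.4
ee_pos: [0.5614, -0.0423, 0.0628]
eef_rot: [-3.122, 0.004, -1.319]
force: [-3.8, -1.4, 6.9]
grip_width: 0.0496
time_s: 16.5
ee_pos: [0.5613, -0.0425, 0.0625]
eef_rot: [-3.123, 0.005, -1.401]
force: [-2.7, 0.8, 6.1]
grip_width: 0.0495
[-0.01236688  0.72654635  0.1251345 ] [ 0.55887887 -0.04288841] 1.2486128187582541
```

```bash
python3 -m handwheel '[[[0,-0.0003,0.0006,0.07]]]'
python3 -m handwheel '[[[0,0,0.0006,0.07]]]'
python3 -m handwheel '[[[0,0,0.0006,0.07]]]'
python3 -c "
from h import *
o=ctrl.get_obs();y=o['eef_rot'][2];print(o['moment'],o['ee_pos'][:2]+.0025*np.array([np.sin(y),-np.cos(y)]),o['qpos'][5])"
```

```text
time_s: 16.6
ee_pos: [0.5614, -0.0424, 0.0623]
eef_rot: [-3.123, 0.007, -1.473]
force: [-4.6, -1.1, 7.4]
grip_width: 0.0497
time_s: 16.7
ee_pos: [0.5614, -0.0425, 0.0621]
eef_rot: [-3.124, 0.008, -1.544]
force: [-2.1, -0.9, 6.8]
grip_width: 0.0498
time_s: 16.8
ee_pos: [0.5614, -0.0425, 0.0618]
eef_rot: [-3.125, 0.009, -1.615]
force: [-1.7, -1.3, 6.0]
grip_width: 0.0495
[-0.12803334  0.59134075  0.15942339] [ 0.55886814 -0.04238714] 1.4634681884313292
```

```bash
python3 -m handwheel '[[[0,0,0.0006,0.07]]]'
python3 -m handwheel '[[[0,0,0.0006,0.07]]]'
python3 -m handwheel '[[[0,0,0.0006,0.07]]]'
python3 -c "
from h import *
o=ctrl.get_obs();y=o['eef_rot'][2];print(o['moment'],o['ee_pos'],o['ee_pos'][:2]+.0025*np.array([np.sin(y),-np.cos(y)]),o['qpos'][5])"
```

```text
time_s: 16.9
ee_pos: [0.5614, -0.0426, 0.0616]
eef_rot: [-3.125, 0.01, -1.687]
force: [-3.1, 0.5, 5.4]
grip_width: 0.0499
time_s: 17.0
ee_pos: [0.5614, -0.0426, 0.0614]
eef_rot: [-3.126, 0.011, -1.758]
force: [-2.6, -0.5, 6.1]
grip_width: 0.0495
time_s: 17.1
ee_pos: [0.5613, -0.0426, 0.0611]
eef_rot: [-3.127, 0.011, -1.829]
force: [-3.0, -0.9, 6.8]
grip_width: 0.0498
[-0.22555439  0.66518359  0.08799988] [ 0.56132117 -0.04263293  0.06109311] [ 0.55890415 -0.04199418] 1.677706968472963
```

```bash
python3 -m handwheel '[[[0,0,0.0006,0.07],[0,0,0.0006,0.07]]]'
python3 -m handwheel '[[[0,0,0.0006,0.07],[0,0,0.0006,0.07]]]'
python3 -m handwheel '[[[0,0,0.0006,0.07]]]'
python3 -c "
from h import *
o=ctrl.get_obs();y=o['eef_rot'][2];print(o['moment'],o['ee_pos'],o['ee_pos'][:2]+.0025*np.array([np.sin(y),-np.cos(y)]),o['qpos'][5])"
```

```text
time_s: 17.3
ee_pos: [0.5612, -0.0428, 0.0606]
eef_rot: [-3.129, 0.013, -1.972]
force: [-2.7, -0.1, 6.9]
grip_width: 0.0499
time_s: 17.5
ee_pos: [0.5612, -0.0429, 0.0602]
eef_rot: [-3.13, 0.014, -2.114]
force: [-3.9, 0.3, 6.3]
grip_width: 0.0499
time_s: 17.6
ee_pos: [0.5611, -0.0429, 0.0599]
eef_rot: [-3.132, 0.015, -2.186]
force: [-3.2, -0.3, 7.1]
grip_width: 0.0499
[-0.16351935  0.70791291  0.0920662 ] [ 0.56112258 -0.0429344   0.05994079] [ 0.55908039 -0.04149237] 2.0347597808825175
```

```bash
python3 -m handwheel '[[[0,0,0.0006,0.07]]]'
python3 -m handwheel '[[[0,0,0.0006,0.07]]]'
python3 -m handwheel '[[[0,0,0.0006,0.07]]]'
python3 -m handwheel '[[[0,0,0.0006,0.07]]]'
python3 -c "
from h import *
o=ctrl.get_obs();y=o['eef_rot'][2];print(o['moment'],o['ee_pos'],o['ee_pos'][:2]+.0025*np.array([np.sin(y),-np.cos(y)]),o['qpos'][5])"
```

```text
time_s: 17.7
ee_pos: [0.5611, -0.043, 0.0597]
eef_rot: [-3.133, 0.015, -2.257]
force: [-3.1, -0.6, 5.7]
grip_width: 0.0496
time_s: 17.8
ee_pos: [0.561, -0.0431, 0.0595]
eef_rot: [-3.134, 0.016, -2.328]
force: [-3.7, -0.2, 6.3]
grip_width: 0.0499
time_s: 17.9
ee_pos: [0.5609, -0.0431, 0.0592]
eef_rot: [-3.135, 0.016, -2.399]
force: [-3.6, -0.9, 7.1]
grip_width: 0.0498
time_s: 18.0
ee_pos: [0.5609, -0.0432, 0.059]
eef_rot: [-3.136, 0.016, -2.471]
force: [-3.6, -1.5, 8.0]
grip_width: 0.0496
[-0.14821545  0.66449809  0.13278879] [ 0.56091598 -0.04316944  0.05904225] [ 0.5593618  -0.04121124] 2.3203498982382613
```

```bash
python3 -m handwheel '[[[0,0,0.0006,0.07]]]'
python3 -m handwheel '[[[0,0,0.0006,0.06]]]'
python3 -c "
from h import *
o=ctrl.get_obs();y=o['eef_rot'][2];print(o['moment'],o['ee_pos'],o['force'],o['ee_pos'][:2]+.0025*np.array([np.sin(y),-np.cos(y)]),o['qpos'][5])"
```

```text
time_s: 18.1
ee_pos: [0.5608, -0.0432, 0.0589]
eef_rot: [-3.137, 0.016, -2.542]
force: [-4.4, -0.6, 9.1]
grip_width: 0.0498
time_s: 18.2
ee_pos: [0.5608, -0.0432, 0.0587]
eef_rot: [-3.138, 0.016, -2.603]
force: [-4.1, -1.2, 8.3]
grip_width: 0.0498
[-0.05369122  0.81274486  0.08270691] [ 0.5607707  -0.04323819  0.05871115] [-4.11935814 -1.20482154  8.30029967] [ 0.55948875 -0.04109188] 2.4531316391231495
```

The descent is slowing and force is rising, so the lid is near the rubber ring. Joint 6 is near its limit (2.45 of 2.55), so I'll regrip centred and turned back, then finish gently.

```bash
python3 -m handwheel '[[[0,0,0,0],[0,0,0,0],[0,0,0,0]]]' 0.062 25
python3 -m handwheel '[[[0,0.002,-0.001,0],[0,0,0,-0.14],[0,0,0,-0.14],[0,0,0,-0.14],[0,0,0,-0.14],[0,0,0,-0.14],[0,0,0,-0.14],[0,0,0,-0.14],[0,0,0,-0.14],[0,0,0,0]]]'
python3 -c "
from h import *
o=ctrl.get_obs();print(o['force'],totool([.5594,-.0418,.0597]),o['qpos'][5])"
```

```text
time_s: 18.5
ee_pos: [0.5606, -0.0431, 0.0585]
eef_rot: [-3.138, 0.016, -2.6]
force: [0.4, 0.2, -0.2]
grip_width: 0.0623
time_s: 19.5
ee_pos: [0.5587, -0.04, 0.059]
eef_rot: [-3.127, 0.004, -1.427]
force: [0.8, 0.5, -0.3]
grip_width: 0.0619
[ 0.76233225  0.497873   -0.26626712] [ 0.00192026 -0.00042482 -0.00073833] 1.2815581601773227
```

```bash
python3 -m handwheel '[[[0.002,0,0,0],[0,0,0,0]]]'
python3 -m handwheel '[[[0,0,0,0],[0,0,0,0],[0,0,0,0],[0,0,0,0]]]' 0.04 20
python3 -m handwheel '[[[0,0,0.0006,0.07]]]'
python3 -m handwheel '[[[0,0,0.0006,0.07]]]'
python3 -c "
from h import *
o=ctrl.get_obs();print(o['force'],o['moment'],o['ee_pos'],o['qpos'][5])"
```

```text
time_s: 19.7
ee_pos: [0.5589, -0.0419, 0.0589]
eef_rot: [-3.127, 0.004, -1.434]
force: [-0.6, 0.3, 0.1]
grip_width: 0.0621
time_s: 20.1
ee_pos: [0.5589, -0.042, 0.0589]
eef_rot: [-3.127, 0.004, -1.439]
force: [0.4, -0.3, -0.8]
grip_width: 0.0495
time_s: 20.2
ee_pos: [0.5591, -0.042, 0.0586]
eef_rot: [-3.127, 0.005, -1.509]
force: [-0.5, 0.3, 5.5]
grip_width: 0.0501
time_s: 20.3
ee_pos: [0.5595, -0.042, 0.0585]
eef_rot: [-3.126, 0.006, -1.582]
force: [-0.7, 0.4, 6.4]
grip_width: 0.05
[-0.72305404  0.43641568  6.43255312] [0.04764342 0.08962908 0.0318017 ] [ 0.55953196 -0.04204754  0.05853941] 1.4333271820206284
```

```bash
python3 -m handwheel '[[[0,0,0.0006,0.07]]]'
python3 -m handwheel '[[[0,0,0.0006,0.07]]]'
python3 -c "
from h import *
o=ctrl.get_obs();print(o['force'],o['moment'],o['ee_pos'],o['qpos'][5])"
```

```text
time_s: 20.4
ee_pos: [0.5598, -0.0421, 0.0585]
eef_rot: [-3.126, 0.007, -1.655]
force: [-4.2, -0.6, 7.4]
grip_width: 0.0496
time_s: 20.5
ee_pos: [0.5598, -0.0422, 0.0585]
eef_rot: [-3.126, 0.008, -1.729]
force: [-4.8, 0.2, 6.5]
grip_width: 0.0499
[-4.8371183   0.20548922  6.47444107] [-0.05457461  1.00337887  0.12860641] [ 0.55977135 -0.0421839   0.05849468] 1.5797065691146235
```

The z reading held at 0.0585 over the last two steps with moderate torque, so this is the stop. It is about 10.2 mm below first contact, and the lugs can't rest higher than 6 mm below the rim. So the lid is at least 16 mm down: fully home, past the 13.6 mm bad stop. Now I'll unscrew it, letting it rise with the thread.

```bash
python3 -m handwheel '[[[0,0,-0.0002,-0.1],[0,0,-0.0003,-0.1],[0,0,-0.0003,-0.1],[0,0,-0.0003,-0.1],[0,0,-0.0003,-0.1]]]'
python3 -m handwheel '[[[0,0,-0.0003,-0.1],[0,0,-0.0003,-0.1],[0,0,-0.0003,-0.1],[0,0,-0.0003,-0.1],[0,0,-0.0003,-0.1]]]'
python3 -m handwheel '[[[0,0,-0.0003,-0.1],[0,0,-0.0003,-0.1],[0,0,-0.0003,-0.1],[0,0,0,0]]]'
python3 -c "
from h import *
o=ctrl.get_obs();print(o['force'],o['moment'],o['ee_pos'],o['qpos'][5])"
```

```text
time_s: 21.0
ee_pos: [0.5595, -0.0419, 0.0601]
eef_rot: [-3.125, -0.0, -1.217]
force: [-0.1, -0.0, -0.0]
grip_width: 0.0498
time_s: 21.5
ee_pos: [0.5593, -0.0418, 0.0614]
eef_rot: [-3.127, -0.008, -0.697]
force: [0.3, 0.1, 0.4]
grip_width: 0.0499
time_s: 21.9
ee_pos: [0.5591, -0.0417, 0.0622]
eef_rot: [-3.131, -0.012, -0.383]
force: [1.2, 0.3, -0.4]
grip_width: 0.0498
[ 1.24016617  0.31374558 -0.38156528] [-0.07031584 -0.08131255 -0.00149806] [ 0.5591092  -0.0417461   0.06217399] 0.23455353918947217
```

Turned back 1.35 rad. Now I'll test whether it lifts freely.

```bash
python3 -m handwheel '[[[0,0,-0.001,-0.1],[0,0,-0.001,0],[0,0,-0.001,0]]]'
python3 -m handwheel '[[[0,0,-0.002,0],[0,0,-0.001,0]]]'
```

```text
time_s: 22.2
ee_pos: [0.5589, -0.0417, 0.064]
eef_rot: [-3.132, -0.012, -0.292]
force: [9.6, -0.4, -18.0]
grip_width: 0.0498
time_s: 22.4
ee_pos: [0.5587, -0.0417, 0.0642]
eef_rot: [-3.132, -0.011, -0.302]
force: [7.4, -0.4, -9.8]
grip_width: 0.05
```

It's still caught (-18 N), so I'll ease off and turn farther.

```bash
python3 -m handwheel '[[[0,0,0.0005,0],[0,0,0,-0.1],[0,0,0,-0.1]]]'
python3 -m handwheel '[[[0,0,-0.001,0],[0,0,-0.001,0]]]'
```

```text
time_s: 22.7
ee_pos: [0.5587, -0.0419, 0.0634]
eef_rot: [-3.134, -0.012, -0.111]
force: [1.4, -1.0, 1.0]
grip_width: 0.0495
time_s: 22.9
ee_pos: [0.5585, -0.042, 0.0649]
eef_rot: [-3.134, -0.012, -0.117]
force: [8.3, -1.2, -18.7]
grip_width: 0.0497
```

```bash
python3 -m handwheel '[[[0,0,0.0008,0],[0,0,-0.0002,-0.1],[0,0,-0.0002,-0.1]]]'
python3 -m handwheel '[[[0,0,-0.001,0],[0,0,-0.001,0]]]'
python3 -c "
from h import *
o=ctrl.get_obs();print(o['force'],o['moment'],o['ee_pos'],o['qpos'][5])"
```

```text
time_s: 23.2
ee_pos: [0.5586, -0.0422, 0.0647]
eef_rot: [-3.137, -0.013, 0.074]
force: [-0.2, -1.5, 0.6]
grip_width: 0.0497
time_s: 23.4
ee_pos: [0.5585, -0.0422, 0.0658]
eef_rot: [-3.137, -0.013, 0.068]
force: [9.3, -0.6, -19.2]
grip_width: 0.0498
[  9.33834414  -0.62287617 -19.2285827 ] [-0.11618804 -1.74714083  0.13008697] [ 0.55846028 -0.04218614  0.06575364] -0.2164582263444568
```

```bash
python3 -m handwheel '[[[0,0,0.0007,0],[0,0,-0.0003,-0.1],[0,0,-0.0003,-0.1]]]'
python3 -m handwheel '[[[0,0,-0.001,0],[0,0,-0.001,0]]]'
python3 -c "
from h import *
o=ctrl.get_obs();print(o['force'],o['moment'],o['ee_pos'],o['qpos'][5])"
```

```text
time_s: 23.7
ee_pos: [0.5586, -0.0423, 0.0659]
eef_rot: [-3.14, -0.014, 0.257]
force: [0.9, -1.0, -1.0]
grip_width: 0.0496
time_s: 23.9
ee_pos: [0.5587, -0.0423, 0.0683]
eef_rot: [-3.14, -0.014, 0.249]
force: [0.8, -0.9, -0.3]
grip_width: 0.0497
[ 0.80020196 -0.90681854 -0.29371797] [-0.27814385 -0.31451231  0.00781603] [ 0.55874051 -0.0423313   0.06828862] -0.39808046778196354
```

Free now: it rose 2.4 mm with no force. Next I'll lift it clear.

```bash
python3 -m handwheel '[[[0,0,-0.002,0],[0,0,-0.002,0],[0,0,-0.002,0]]]'
python3 -m handwheel '[[[0,0,-0.004,0],[0,0,-0.008,0],[0,0,-0.02,0],[0,0,-0.02,0],[0,0,0,0]]]'
python3 - <<'E'
from h import *
t=cv2.imread('pics/top0.png')
h=cv2.cvtColor(t,cv2.COLOR_BGR2HSV)
for p in((356,151),(437,146),(441,208),(361,215)): print(ray('top',*p,.032))
print(totool(ray('top',398.5,180,.005)))
o=ctrl.get_obs();print(o['ee_pos'],o['eef_rot'],o['qpos'])
E
```

```text
time_s: 24.2
ee_pos: [0.5585, -0.0422, 0.075]
eef_rot: [-3.139, -0.014, 0.242]
force: [0.1, 0.0, 0.1]
grip_width: 0.0495
time_s: 24.7
ee_pos: [0.5577, -0.0424, 0.1308]
eef_rot: [-3.139, -0.014, 0.239]
force: [-1.2, -0.3, -0.3]
grip_width: 0.0502
[ 0.71112096 -0.17199152  0.032     ]
[ 0.71800455 -0.36819911  0.032     ]
[ 0.5678198  -0.36936292  0.032     ]
[ 0.55633882 -0.17748719  0.032     ]
[0.0231106  0.25035806 0.12558216]
[ 0.55773494 -0.04236484  0.13083153] [-3.13924412 -0.01409459  0.23947458] [-0.14497739  0.37884137  1.58476882  0.00812004  1.1658093  -0.38762245]
```

```bash
python3 -m handwheel '[[[0.003,0.038,0,0],[0.003,0.038,0,0],[0.003,0.038,0,0],[0.003,0.038,0,0],[0.003,0.038,0,0],[0.002,0.025,0,0],[0,0,0,0],[0,0,0,0]]]'
python3 -m handwheel '[[[0,0,0.03,0],[0,0,0.03,0],[0,0,0.015,0],[0,0,0,0],[0,0,0,0]]]'
```

```text
time_s: 25.5
ee_pos: [0.626, -0.2538, 0.1252]
eef_rot: [-3.136, -0.011, 0.24]
force: [0.5, 0.3, -0.7]
grip_width: 0.0496
time_s: 26.0
ee_pos: [0.6269, -0.2491, 0.0488]
eef_rot: [-3.137, -0.012, 0.243]
force: [-0.5, 0.2, -0.4]
grip_width: 0.0499
```

```bash
python3 -m handwheel '[[[0.001,0.01,0.02,0],[0,0,0.012,0],[0,0,0,0]]]'
python3 -m handwheel '[[[0,0,0.004,0],[0,0,0.003,0],[0,0,0,0]]]'
python3 -m handwheel '[[[0,0,0.002,0],[0,0,0,0]]]'
```

```text
time_s: 26.3
ee_pos: [0.6326, -0.2582, 0.0203]
eef_rot: [-3.14, -0.017, 0.244]
force: [0.1, -0.2, -1.0]
grip_width: 0.0501
time_s: 26.6
ee_pos: [0.6336, -0.2579, 0.0155]
eef_rot: [3.141, -0.019, 0.245]
force: [-0.3, 0.2, 0.1]
grip_width: 0.0501
time_s: 26.8
ee_pos: [0.6339, -0.2578, 0.0141]
eef_rot: [3.141, -0.02, 0.245]
force: [-0.5, -0.2, -0.2]
grip_width: 0.0497
```

```bash
python3 -m handwheel '[[[0,0,0.006,0],[0,0,0.003,0],[0,0,0,0]]]'
python3 -m handwheel '[[[0,0,0.0025,0],[0,0,0,0]]]'
python3 -m handwheel '[[[0,0,0.002,0],[0,0,0,0]]]'
```

```text
time_s: 27.1
ee_pos: [0.6341, -0.2578, 0.0046]
eef_rot: [3.141, -0.02, 0.245]
force: [-0.8, -0.2, 0.6]
grip_width: 0.0497
time_s: 27.3
ee_pos: [0.6343, -0.2578, 0.002]
eef_rot: [3.14, -0.02, 0.245]
force: [-0.3, -0.3, -0.8]
grip_width: 0.0495
time_s: 27.5
ee_pos: [0.6348, -0.2582, 0.0016]
eef_rot: [3.139, -0.021, 0.245]
force: [-0.0, -0.6, -0.2]
grip_width: 0.0497
```

```bash
python3 -m handwheel '[[[0,0,0.0015,0]]]'
python3 -m handwheel '[[[0,0,0,0],[0,0,0,0],[0,0,0,0]]]' 0.066
python3 -m handwheel '[[[0,0,-0.006,0],[0,0,-0.015,0],[0,0,-0.03,0],[0,0,-0.04,0],[0,0,-0.04,0],[0,0.0,-0.03,0],[0,0,0,0]]]'
python3 - <<'E'
from h import *
w=snap('wrist','w8.png'); t=snap('top','t8.png'); s=snap('scene','s8.png')
a=np.hstack([cv2.resize(w,(400,300)),cv2.resize(t[100:310,120:400],(400,300))]); b=np.hstack([cv2.resize(s,(400,300)),cv2.resize(s[240:400,80:293],(400,300))])
cv2.imwrite('pics/c8.png',np.vstack([a,b])[...,::-1])
E
```

```text
time_s: 27.6
ee_pos: [0.635, -0.2584, 0.0011]
eef_rot: [3.139, -0.021, 0.245]
force: [-9.1, 3.8, 19.4]
grip_width: 0.0497
time_s: 27.9
ee_pos: [0.6354, -0.2584, 0.0013]
eef_rot: [3.138, -0.022, 0.245]
force: [1.2, 1.1, 1.7]
grip_width: 0.0654
time_s: 28.6
ee_pos: [0.6306, -0.2586, 0.1732]
eef_rot: [3.138, -0.022, 0.245]
force: [-0.1, 0.1, 0.4]
grip_width: 0.0661
```

View pics/c8.png

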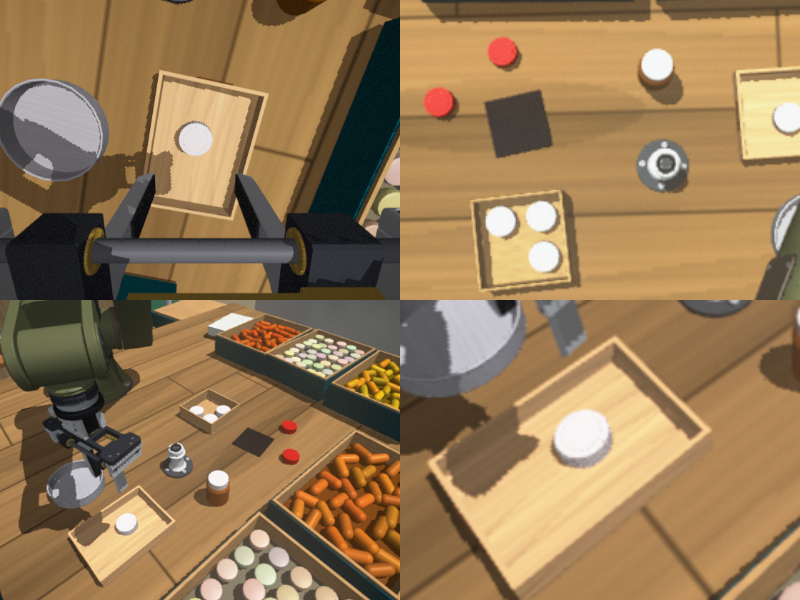

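The lid lies flat and top up in the tray, at (582,437) in the zoomed panel. The mat is empty, three lids are in the carton, the jar is standing, the red lids are where they were, and the robot is clear. I'll hand it in.

```bash
python3 -c "
from h import *
print(ctrl.hand_in())"
```

```text
the job is handed in; nothing more can be done
None
```

The lid from the mat went fully home on the gauge, so I unscrewed it, laid it in the wooden tray and handed the job in at about 29 s.

- **Fit:** it went down about 10.2 mm from first contact, then stopped while it still turned. The lugs can't start higher than 6 mm below the rim, so the stop is at least 16 mm down. That is well past the 13.6 mm where a bad lid stops.
- **Forces:** the push was 9 N at most while screwing. To come off, it needed about 2 rad back; three early lift tries pulled about 19 N each before it was free. Setting it down peaked at about 19 N.
- **Last pictures:** the lid is flat and top up near the middle of the tray. The other three lids are in their carton, the jar is standing, the red lids are where they were and the robot is clear.
- **Failed or disagreed:**
  - The first grasp missed: the fingertips stood about 23 mm higher than the stated tool data implies, so I set heights by touch.
  - The wrist and fixed cameras agreed on the gauge position only to 1–2 mm.
  - The lid was first held about 2.5 mm off-centre, and I regripped it centred before the stop.

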